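Put the hair clip away and latch the jewellery box

TASK

Put away the metal hair clip that lies by itself on the shelf: set it down inside the open clear jewellery box without dropping it in from above the rim. Then fold the box's lid down until it is fully shut, and only after that turn the little turnbutton on the box's front so that it points straight back over the lid and secures it. Leave the other things on the shelf where they are.

Things in the scene. Friction and masses are not known exactly. Their poses are not given: they have to be found in the camera images.
- box: Clear acrylic jewellery box with aluminium edge trim, fixed to the shelf: 110 (x) x 150 (y) x 45 high, walls 4 mm. Origin: centre of its underside. Its x axis points from the front (latch post) to the hinge, y along the hinge, z up. Inside 102 x 142 mm. A latch post 18 x 22 mm, 52 mm high, stands in front at x = -65 mm, y = 0.
- box_floor (a point): Centre of the box's inner floor (top of a grey pad), 7 mm above the box's underside; axes as the box's.
- lid (a joint): Lid angle, rad: 0 = shut flush on the rim, 1.57 = upright, up to 2.0 leaning back. The hinge is stiff: the lid stays where it is left. The lid is a clear panel with aluminium edging, 110 mm from hinge to free edge, 150 mm along the hinge, 5 to 6 mm thick; shut, its top is 50 mm above the box's underside (edging 51 mm).
- lid_hinge (a point): Middle of the hinge line, at box x = +55 mm, 45 mm above the box's underside. Its axes turn with the lid: x points away from the free edge, z out of the lid's outer (upper) face.
- lid_edge (a point): Middle of the lid's free edge, on its outer face, 110 mm from the hinge.
- turnbutton (a joint): Turnbutton angle, rad, about a vertical axis, growing anticlockwise seen from above: 0 = bar along the box's front, pointing to the box's -y; 1.57 = bar pointing along the box's +x, straight back over the lid (secured); negative = pointing forward, away from the box. It turns from -0.7 to 2.5 and stays where it is left.
- pivot (a point): Turnbutton's pivot, on top of the bar: box x = -65 mm, y = 0, 59 mm above the box's underside. The steel bar is 12 mm wide, 6 mm thick (53 to 59 mm above the box's underside) and reaches 46 mm from the pivot (6 mm the other way). The point's -y axis points along the bar.
- fin (a point): Top of the turnbutton's upright grip fin, 33 mm from the pivot along the bar: fin 22 mm long (along the bar), 10 mm thick, 18 mm tall, top 77 mm above the box's underside.
- clip: The hair clip to put away: steel beak clip lying flat by itself on the shelf, 62 (x) x 12 (y) x about 13 mm high. Origin: centre of its underside; x along its length, z up.
- case: Bystander: black plastic sunglasses case, 68 (x) x 155 (y) x 55 mm high, loose; origin: centre of its underside.
- dish: Bystander: small white ceramic dish, 96 mm across, 22 mm high, with three smaller hair clips (these stay there), loose; origin: centre of its underside.
- shoehorn: Bystander: flat stainless shoehorn, about 280 mm long (y), 38 mm wide, 4 mm thick, loose; origin: on its underside near the middle.

How it is judged:
On the way, in this order (a step that is already met when the one before it is completed fails the run):
1. the clip lies in the box, released, with the lid still open (x of clip in the frame of box between -0.051 and 0.051 m and y of clip in the frame of box between -0.071 and 0.071 m and z of clip in the frame of box between 0 and 0.03 m and linear speed of clip below 0.03 m/s and contact force between clip and the fingers below 0.1 N and value of joint lid above 0.6 rad), for 0.2 s.
2. the lid is fully shut, with the turnbutton still clear of it and the clip inside (x of clip in the frame of box between -0.051 and 0.051 m and y of clip in the frame of box between -0.071 and 0.071 m and z of clip in the frame of box between 0 and 0.03 m and value of joint lid below 0.06 rad and value of joint turnbutton below 0.5 rad), for 0.2 s.
3. the turnbutton points straight back over the shut lid (value of joint turnbutton between 1.27 and 1.87 rad and value of joint lid below 0.06 rad), for 0.2 s.
At the end, for the whole second after the job is handed in: The clip lies at rest inside the box (origin within the inner walls, less than 30 mm above the box's underside), the lid is shut to within 0.06 rad and the turnbutton stands still within 0.3 rad of straight back over the lid (1.27 to 1.87 rad) (all of step 3 and x of clip in the frame of box between -0.051 and 0.051 m and y of clip in the frame of box between -0.071 and 0.071 m and z of clip in the frame of box between 0 and 0.03 m and linear speed of clip below 0.03 m/s and velocity of joint turnbutton between -0.05 and 0.05 rad/s); the robot touches nothing.
It fails at once if the turnbutton is turned into the lid's way while the lid is open (value of joint turnbutton above 0.6 rad and value of joint lid above 0.1 rad).
It fails at once if the clip is dropped into the box from above the rim (over 0.9 m/s inside the box) (x of clip in the frame of box between -0.051 and 0.051 m and y of clip in the frame of box between -0.071 and 0.071 m and z of clip in the frame of box between 0 and 0.045 m and linear speed of clip above 0.9 m/s).
It fails at once if the case is moved more than 25 mm (distance of case from where it was at the start of the episode above 0.025 m).
It fails at once if the dish is moved more than 25 mm (distance of dish from where it was at the start of the episode above 0.025 m).
It fails at once if the shoehorn is moved more than 25 mm (distance of shoehorn from where it was at the start of the episode above 0.025 m).
It also fails if it takes over 64 s, if anything falls off the work surface, if the arm or the gripper's body presses on something with over 40 N, if the wrist force passes 120 N, or if a joint passes its speed limit or range.

ROBOT

A 7-joint arm with a two-finger parallel gripper is mounted at the origin on the work surface. World frame = base frame: x ahead of the robot, y to its left, z up, the work surface at z = 0. Lengths are in m, angles in rad, forces in N, time in s.
With the tool pointing down it reaches from about 0.425 to 0.925 m from the base axis. Payload 6.8 kg.
Tool frame: the origin (TCP) lies at the very end of the fingers, on their centre line; the grasp point (between the pads) lies 19 mm behind it; z points along the fingers, x is the direction in which the jaws open and shut, and the axes are right-handed (so a half turn about z gives the same grasp; the last joint's range is limited). The gripper opens to 88 mm and grips with 3 to 60 N. Pads are 20 mm wide; open, the fingers measure 115 mm over their backs; the gripper's body (75 mm by 178 mm) begins 61 mm behind the grasp point.
Start: joints at [1.176, 0.477, 0.022, 1.555, -0.011, 1.109, -0.083], TCP at [0.191, -0.647, 0.223] pointing down, gripper open.
Joint ranges: [-2.96, 2.96], [-0.34, 2.1], [-1.41, 1.46], [0.24, 2.44], [-1.37, 4.51], [0.17, 1.92], [-2.96, 2.96]. Speed limits (rad/s): [2.39, 2.39, 3.14, 3.14, 3.14, 3.14, 3.14].

INTERFACE

Orientations are given as [roll, pitch, yaw] about the fixed x, y, z axes, in that order (R = Rz(yaw) Ry(pitch) Rx(roll)).
In Python, from cell import status, viewer, workorder gives the robot as it stands.
- The arm moves only by the tool play_rows, never from a script. Its argument "steps" is a list of rows, each a list of 7 numbers: the turn, a rotation vector about the tool's x, y, z in rad, then the shift along the tool's x, y, z in m, then the finger opening in m, from 0 to 0.0878. In form: [[wx, wy, wz, x, y, z, hand], ...]. A call has 1 to 5 rows; each row is the pose to reach, as a shift and turn from the pose commanded when the call began, along the tool's axes at that moment; what a row does not reach only later rows make up. A row lasts 1/10 s, in which the tool goes at most 50 mm and 8.59 degrees, less where a joint would pass 70% of its speed; a pose out of reach is approached as far as the arm can. A call with a gripper value outside its range is refused whole. The fingers move at their own pace and stop on an object; "grip_force" is the grip in N (left out, the last holds). Time passes only in rows, so rows that repeat a pose let the fingers close. It gives the time, the measured TCP pose, the force and the opening at its end, in the units of the state.
- status.read_state(): the state, without advancing time (a new reading comes with each control period).
- viewer.read_camera(name): name is "scene" or "top" or "wrist"; returns a dict with "image" (480x640x3 uint8, blue, green, red), "range_z" (480x640 float32, m along the optical axis (not along the pixel's ray), 0 where there is no reading), "fx", "fy", "cx", "cy" (pixels), "extrinsics" (4x4, takes a point from camera to world coordinates). Camera axes: x right, y up, looking along -z (the intrinsics and any distortion apply to the point x, -y, -z); pixel columns grow to the right and rows downward; lengths in m; the calibration is good to about 2 mm. A picture is of the moment at which its call begins.
- workorder.job_done(): hands the job in, once; it reports no verdict.
The state is a dict: "t": time; "qpos": joint angles; "dq": joint speeds; "joint_torque": joint torques, N m; "tcp_pos": TCP position; "ee_rot": TCP orientation; "contact_force": force on the tool from outside, world axes, zero at the start; "wrist_torque": the same for the moment, N m; "gripper_width": finger opening in m.
Only numpy, scipy, OpenCV 4.12 (cv2) and the standard library are available. Lean on these libraries where they do the work, as an engineer would, in place of code of your own. Each camera call takes 0.05 s, during which the arm holds its last target. There are 200 camera calls.

## Working session

There is one attempt and no reset: what is moved stays moved. The work goes in short steps, Python scripts to look and compute and a tool call to move; the robot and the scene stay as the last step left them, time stands still between calls to the robot, and variables do not carry over. Pictures are saved under pics/ and viewed, about 8 in all and at most 12, crops included, and the job is handed in when it is done.

Besides the shell and the picture viewer there is one more tool, called in YAML: its name, and indented under it one key for each argument. play_rows: Moves the arm, as the interface text tells. Its arguments: {"type":"object","properties":{"steps":{"type":"array","items":{"type":"array","items":{"type":"number"}}},"grip_force":{"type":"number"}},"required":["steps"]}

```bash
mkdir -p pics; cat > h.py <<'E'
import numpy as np, cv2
from scipy.spatial.transform import Rotation as R
from cell import status, viewer, workorder
def grab(n):
    c=viewer.read_camera(n); np.savez('pics/%s.npz'%n,**c); cv2.imwrite('pics/%s.png'%n,c['image']); return c
def load(n): return np.load('pics/%s.npz'%n)
def cloud(c):
    z=c['range_z']; v,u=np.mgrid[:480,:640]
    P=np.stack([(u-c['cx'])/c['fx']*z,-(v-c['cy'])/c['fy']*z,-z],-1)
    E=c['extrinsics']; W=P@E[:3,:3].T+E[:3,3]; W[z==0]=np.nan; return W
E
python3 - <<'E'
from h import *
s=status.read_state(); print({k:np.round(v,3) for k,v in s.items()})
a=[grab(n) for n in('top','scene')]
c=grab('wrist')
for n in('top','scene','wrist'):
    c=load(n); print(n,c['fx'],c['cx'],np.round(c['extrinsics'],3).tolist(), c.files)
E
```

```text
{'t': np.float64(0.0), 'qpos': array([ 1.176,  0.478,  0.022,  1.556, -0.011,  1.109, -0.083]), 'dq': array([-0.004, -0.001, -0.001, -0.   ,  0.002, -0.   , -0.002]), 'joint_torque': array([-1.0000e-03, -5.8286e+01,  1.5340e+00, -2.7261e+01, -5.4000e-02,
        1.7000e-02,  0.0000e+00]), 'tcp_pos': array([ 0.191, -0.647,  0.222]), 'ee_rot': array([ 3.141e+00,  2.000e-03, -1.284e+00]), 'contact_force': array([0.277, 0.474, 0.081]), 'wrist_torque': array([-0.   , -0.001, -0.005]), 'gripper_width': np.float64(0.087)}
top 558.308967991123 323.8125069620978 [[-0.012, 0.991, -0.131, 0.462], [-1.0, -0.013, -0.003, -0.032], [-0.004, 0.131, 0.991, 0.976], [0.0, 0.0, 0.0, 1.0]] ['image', 'range_z', 'fx', 'fy', 'cx', 'cy', 'extrinsics']
scene 519.5631576970525 315.45020882834643 [[-0.677, -0.424, 0.602, 1.079], [0.736, -0.391, 0.553, 0.43], [0.001, 0.817, 0.576, 0.533], [0.0, 0.0, 0.0, 1.0]] ['image', 'range_z', 'fx', 'fy', 'cx', 'cy', 'extrinsics']
wrist 413.1002677909515 321.6549497501785 [[0.283, 0.924, 0.258, 0.261], [-0.959, 0.273, 0.075, -0.626], [-0.001, -0.269, 0.963, 0.383], [0.0, 0.0, 0.0, 1.0]] ['image', 'range_z', 'fx', 'fy', 'cx', 'cy', 'extrinsics']
```

View pics/top.png

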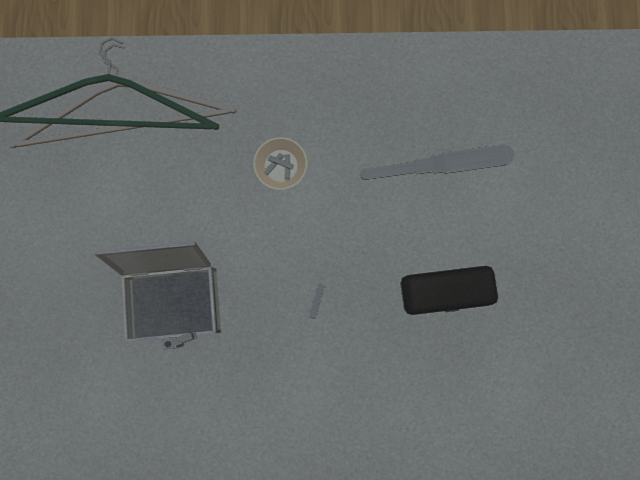

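View pics/scene.png

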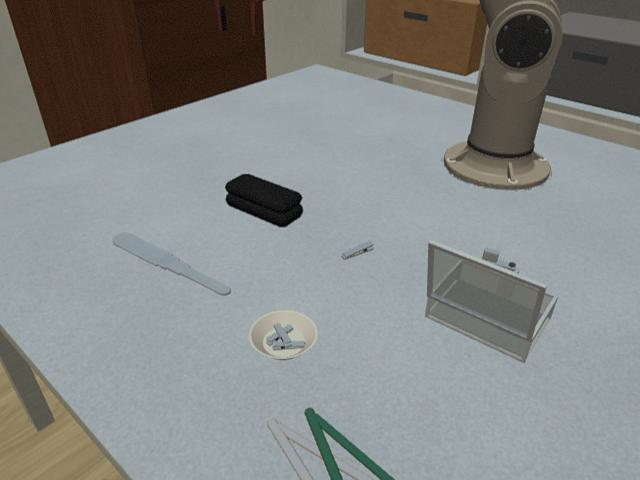

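The top view shows the clip at about (317,301), the box interior at about (172,305) with its hinge at the top (+x), and the turnbutton at about (180,342). The dish is at (280,163), the case at (449,290) and the shoehorn at (437,162). The scene view confirms the lid is roughly upright.

```bash
python3 - <<'E'
from h import *
c=load('top'); W=cloud(c)
print('z table',np.nanmedian(W[380:470,300:600,2]))
# clip by height
m=np.zeros((480,640),bool); m[275:330,300:335]=True
p=W[m&(W[...,2]>0.005)]; print('clip n',len(p)); 
if len(p):
    q=p[:,:2]; print(q.mean(0),(q.min(0)+q.max(0))/2,np.nanmax(p[:,2])); r=cv2.minAreaRect(q.astype(np.float32)); print(r)
s=load('scene'); S=cloud(s)
m=np.zeros((480,640),bool); m[235:265,335:380]=True
p=S[m&(S[...,2]>0.004)]; print('clip scene',len(p),cv2.minAreaRect(p[:,:2].astype(np.float32)),p[:,2].max())
def ray(c,u,v,z):
    d=np.array([(u-c['cx'])/c['fx'],-(v-c['cy'])/c['fy'],-1]); E=c['extrinsics']; d=E[:3,:3]@d; o=E[:3,3]; return o+d*(z-o[2])/d[2]
for u,v,z in[(124,277,.045),(215,268,.045),(218,332,.045),(127,338,.045),(168,344,.059),(191,337,.077)]: print(u,v,ray(c,u,v,z), W[v,u])
def mk(c,x0,x1,y0,y1,k,n): cv2.imwrite('pics/'+n,cv2.resize(c['image'][y0:y1,x0:x1],None,fx=k,fy=k,interpolation=cv2.INTER_CUBIC))
a=cv2.resize(c['image'][235:360,85:235],(720,600),interpolation=cv2.INTER_CUBIC); cv2.imwrite('pics/boxtop.png',a)
E
```

```text
z table -0.0016956650441918852
clip n 226
[ 0.48223271 -0.01400198] [ 0.47866742 -0.01276499] 0.013940999239486662
((0.4783647954463959, -0.0129102673381567), (0.011888115666806698, 0.07311999797821045), 73.04796600341797)
clip scene 194 ((0.48628300428390503, -0.015475481748580933), (0.014603737741708755, 0.06038559228181839), 74.11971282958984) 0.01324496474796144
124 277 [0.52660681 0.30505624 0.045     ] [0.52655885 0.30480625 0.0456908 ]
215 268 [0.53973    0.15314525 0.045     ] [0.54326022 0.16154605 0.00273296]
218 332 [0.43398045 0.14680303 0.045     ] [0.43311642 0.15232367 0.01623836]
127 338 [0.42606785 0.29662777 0.045     ] [0.42593157 0.29787555 0.04146358]
168 344 [0.4162142  0.22488739 0.059     ] [0.4161852  0.22505022 0.0584185 ]
191 337 [0.42762231 0.1835125  0.077     ] [0.42742042 0.18477944 0.07171228]
```

View pics/boxtop.png

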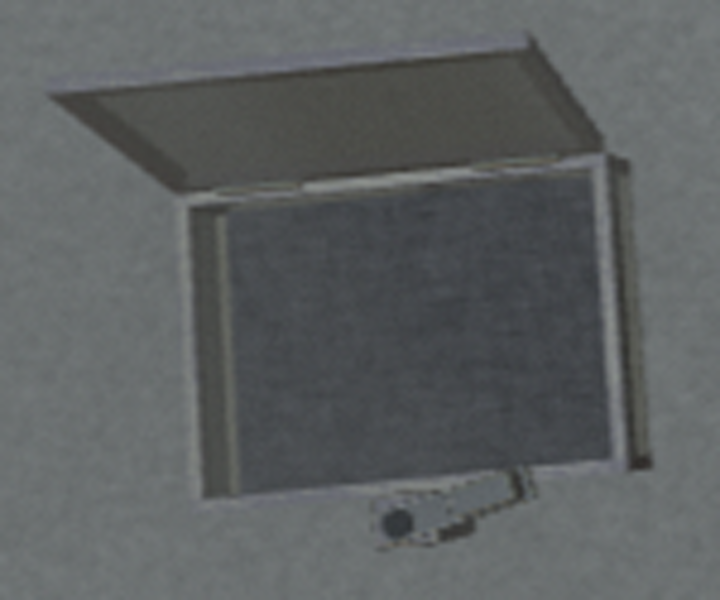

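play_rows:
  steps:
    - [0, 0, 0, -0.035, -0.031, 0, 0.087]
    - [0, 0, 0, -0.07, -0.061, 0, 0.087]
    - [0, 0, 0, -0.105, -0.092, 0, 0.087]
    - [0, 0, 0, -0.14, -0.122, 0, 0.087]
    - [0, 0, 0, -0.175, -0.153, 0, 0.087]

```text
t: 0.65
tcp_pos: [0.2885, -0.4345, 0.2225]
ee_rot: [3.141, 0.0, -1.284]
contact_force: [1.7, 0.7, -0.5]
gripper_width: 0.0867
```

play_rows:
  steps:
    - [0, 0, 0, -0.035, -0.031, 0, 0.087]
    - [0, 0, 0, -0.07, -0.061, 0, 0.087]
    - [0, 0, 0, -0.105, -0.092, 0, 0.087]
    - [0, 0, 0, -0.14, -0.122, 0, 0.087]
    - [0, 0, 0, -0.175, -0.153, 0, 0.087]

```text
t: 1.15
tcp_pos: [0.3857, -0.2234, 0.2227]
ee_rot: [-3.142, -0.0, -1.284]
contact_force: [1.0, 1.1, 0.5]
gripper_width: 0.0871
```

play_rows:
  steps:
    - [0, 0, 0.11, -0.035, -0.031, 0.01, 0.087]
    - [0, 0, 0.23, -0.07, -0.061, 0.02, 0.087]
    - [0, 0, 0.34, -0.105, -0.092, 0.03, 0.05]
    - [0, 0, 0.46, -0.14, -0.122, 0.05, 0.04]
    - [0, 0, 0.574, -0.175, -0.152, 0.06, 0.04]

```text
t: 1.65
tcp_pos: [0.4763, -0.0259, 0.1654]
ee_rot: [3.141, -0.001, -1.851]
contact_force: [0.5, 0.6, -0.1]
gripper_width: 0.0663
```

```bash
python3 - <<'E'
from h import *
c=grab('wrist'); s=status.read_state(); print({k:np.round(s[k],3) for k in('t','qpos','tcp_pos','ee_rot','contact_force')})
W=cloud(c); p=W[(W[...,2]>0.004)&(W[...,2]<0.03)&(abs(W[...,0]-.482)<.05)&(abs(W[...,1]+.014)<.05)]
print(len(p),cv2.minAreaRect(p[:,:2].astype(np.float32)),np.percentile(p[:,2],98),p[:,:2].mean(0))
E
```

```text
{'t': np.float64(1.7), 'qpos': array([ 0.227,  0.251, -0.364,  2.052,  0.112,  0.857, -2.053]), 'tcp_pos': array([ 0.478, -0.018,  0.165]), 'ee_rot': array([ 3.141,  0.004, -1.853]), 'contact_force': array([ 3.507,  6.015, -0.477])}
1155 ((0.4841345250606537, -0.015656540170311928), (0.012030436657369137, 0.06060957908630371), 72.7681884765625) 0.013227278758399599 [ 0.48405828 -0.01569094]
```

View pics/wrist.png

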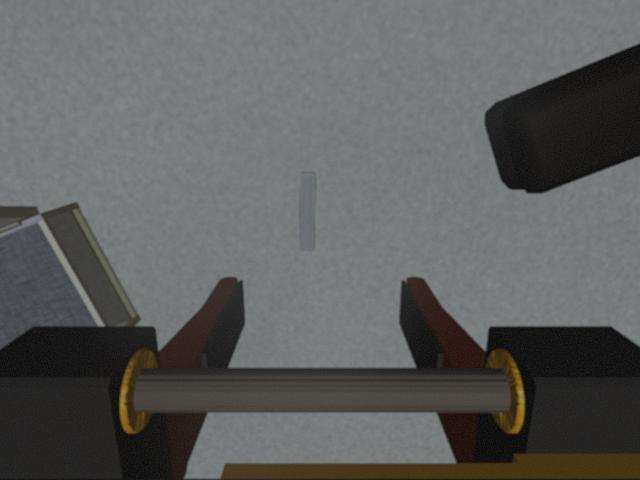

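The wrist view shows the clip at about (308,210), standing alone and aligned with the jaws' approach; depth puts it at (0.484, -0.0155). The case (right) and box (left) are clear of it. I'm turning the hand half a turn so the camera side stays away from the lid when placing.

play_rows:
  steps:
    - [0, 0, -0.14, 0, 0, 0, 0.04]
    - [0, 0, -0.28, 0, 0, 0, 0.04]
    - [0, 0, -0.42, 0, 0, 0, 0.04]
    - [0, 0, -0.56, 0, 0, 0, 0.04]
    - [0, 0, -0.7, 0, 0, 0, 0.04]

```text
t: 2.2
tcp_pos: [0.4761, -0.0273, 0.1661]
ee_rot: [3.141, 0.0, -1.139]
contact_force: [-0.2, -0.3, 0.1]
gripper_width: 0.0396
```

play_rows:
  steps:
    - [0, 0, -0.14, 0, 0, 0, 0.04]
    - [0, 0, -0.28, 0, 0, 0, 0.04]
    - [0, 0, -0.42, 0, 0, 0, 0.04]
    - [0, 0, -0.56, 0, 0, 0, 0.04]
    - [0, 0, -0.7, 0, 0, 0, 0.04]

```text
t: 2.7
tcp_pos: [0.4762, -0.0274, 0.1662]
ee_rot: [3.141, 0.0, -0.439]
contact_force: [0.0, -0.0, 0.2]
gripper_width: 0.04
```

play_rows:
  steps:
    - [0, 0, -0.14, 0, 0, 0, 0.04]
    - [0, 0, -0.28, 0, 0, 0, 0.04]
    - [0, 0, -0.42, 0, 0, 0, 0.04]
    - [0, 0, -0.56, 0, 0, 0, 0.04]
    - [0, 0, -0.7, 0, 0, 0, 0.04]

```text
t: 3.2
tcp_pos: [0.4761, -0.0274, 0.1662]
ee_rot: [3.141, 0.0, 0.261]
contact_force: [0.1, -0.7, 0.3]
gripper_width: 0.0402
```

play_rows:
  steps:
    - [0, 0, -0.14, 0, 0, 0, 0.04]
    - [0, 0, -0.28, 0, 0, 0, 0.04]
    - [0, 0, -0.42, 0, 0, 0, 0.04]
    - [0, 0, -0.56, 0, 0, 0, 0.04]
    - [0, 0, -0.7, 0, 0, 0, 0.04]

```text
t: 3.7
tcp_pos: [0.4761, -0.0274, 0.1661]
ee_rot: [-3.141, 0.0, 0.961]
contact_force: [-0.2, -0.1, -0.1]
gripper_width: 0.0401
```

play_rows:
  steps:
    - [0, 0, -0.14, 0, 0, 0, 0.04]
    - [0, 0, -0.28, 0, 0, 0, 0.04]
    - [0, 0, -0.323, 0, 0, 0, 0.04]
    - [0, 0, -0.323, 0, 0, 0, 0.04]

```text
t: 4.1
tcp_pos: [0.4761, -0.0275, 0.1661]
ee_rot: [-3.141, 0.0, 1.278]
contact_force: [-1.1, -0.4, -0.5]
gripper_width: 0.04
```

```bash
cat >> h.py <<'E'
def go(x,y,z,yaw):
    "tool-frame row from the present pose to world target, tool down"
    s=status.read_state(); R0=R.from_euler('xyz',s['ee_rot']); d=R0.inv().apply(np.array([x,y,z])-s['tcp_pos'])
    w=(R0.inv()*R.from_euler('xyz',[np.pi,0,yaw])).as_rotvec()
    print('tcp',np.round(s['tcp_pos'],4),np.round(s['ee_rot'],3),'row',np.round(w,3),np.round(d,4))
E
python3 - <<'E'
from h import *
print(np.round(status.read_state()['qpos'],2)); go(.484,-.0155,.004,1.27)
E
```

```text
[ 0.71  0.36 -0.93  2.03  0.36  0.93  0.87]
tcp [ 0.4761 -0.0275  0.1661] [-3.141  0.     1.278] row [-0.     0.     0.008] [0.0138 0.0041 0.1621]
```

play_rows:
  steps:
    - [0, 0, 0.008, 0.0138, 0.0041, 0.04, 0.04]
    - [0, 0, 0.008, 0.0138, 0.0041, 0.08, 0.04]
    - [0, 0, 0.008, 0.0138, 0.0041, 0.115, 0.04]
    - [0, 0, 0.008, 0.0138, 0.0041, 0.145, 0.04]
    - [0, 0, 0.008, 0.0138, 0.0041, 0.162, 0.04]

```text
t: 4.6
tcp_pos: [0.4829, -0.0153, 0.0019]
ee_rot: [-3.139, 0.001, 1.268]
contact_force: [0.1, 0.3, -0.6]
gripper_width: 0.0401
```

play_rows:
  steps:
    - [0, 0, 0, 0, 0, 0, 0.04]
    - [0, 0, 0, 0, 0, 0, 0.0]
    - [0, 0, 0, 0, 0, 0, 0.0]
    - [0, 0, 0, 0, 0, 0, 0.0]
    - [0, 0, 0, 0, 0, 0, 0.0]
  grip_force: 20

```text
t: 5.1
tcp_pos: [0.4848, -0.0153, 0.0049]
ee_rot: [3.14, -0.0, 1.269]
contact_force: [0.7, 0.7, 1.6]
gripper_width: 0.0119
```

play_rows:
  steps:
    - [0, 0, 0, 0, 0, -0.01, 0.0]
    - [0, 0, 0, 0, 0, -0.04, 0.0]
    - [0, 0, 0, 0, 0, -0.08, 0.0]
    - [0, 0, 0, 0, 0, -0.12, 0.0]
    - [0, 0, 0, 0, 0, -0.13, 0.0]

```text
t: 5.6
tcp_pos: [0.4865, -0.0145, 0.1386]
ee_rot: [3.135, -0.001, 1.27]
contact_force: [0.6, 0.8, -0.5]
gripper_width: 0.0113
```

```bash
python3 - <<'E'
from h import *
yaw=.078
def ray(c,u,v,z):
    d=np.array([(u-c['cx'])/c['fx'],-(v-c['cy'])/c['fy'],-1]); E=c['extrinsics']; d=E[:3,:3]@d; o=E[:3,3]; return o+d*(z-o[2])/d[2]
c=load('top'); f=lambda a,b:(85+a*150/720,235+b*125/600)
P=[ray(c,*f(a,b),.045) for a,b in[(185,195),(605,155),(630,465),(200,500)]]; print(np.round(P,4),np.mean(P,0))
print('lid edge',ray(c,*f(50,92),.155),ray(c,*f(532,42),.155))
# side-view lid points in scene cloud
S=cloud(load('scene')); 
for u,v in[(430,243),(485,268),(545,291),(538,335),(428,300)]: print(u,v,S[v,u])
go(.467,.227,.15,yaw+np.pi/2)
E
```

```text
[[0.5289 0.3059 0.045 ]
 [0.541  0.1598 0.045 ]
 [0.4342 0.1497 0.045 ]
 [0.4242 0.2971 0.045 ]] [0.48207922 0.22812379 0.045     ]
lid edge [0.55334234 0.3088222  0.155     ] [0.56696672 0.16021864 0.155     ]
430 243 [0.57269609 0.16516974 0.15009352]
485 268 [0.56601499 0.24034663 0.14471501]
545 291 [0.55214663 0.31090986 0.13960837]
538 335 [0.4862679  0.30547176 0.01618869]
428 300 [0.54314462 0.16066947 0.03145186]
tcp [ 0.4865 -0.0145  0.1386] [ 3.135e+00 -1.000e-03  1.270e+00] row [ 0.006 -0.    -0.379] [ 0.2249 -0.0902 -0.0117]
```

play_rows:
  steps:
    - [0, 0, -0.07, 0.045, -0.016, -0.005, 0.0]
    - [0, 0, -0.15, 0.09, -0.033, -0.01, 0.0]
    - [0, 0, -0.23, 0.135, -0.05, -0.012, 0.0]
    - [0, 0, -0.3, 0.18, -0.066, -0.012, 0.0]
    - [0, 0, -0.379, 0.225, -0.083, -0.012, 0.0]

```text
t: 6.1
tcp_pos: [0.4714, 0.2257, 0.1463]
ee_rot: [3.141, 0.001, 1.651]
contact_force: [0.9, -0.6, 0.4]
gripper_width: 0.0118
```

play_rows:
  steps:
    - [0, 0, 0, 0, 0, 0, 0.0]
    - [0, 0, 0, 0, 0, 0, 0.0]

```text
t: 6.3
tcp_pos: [0.471, 0.2253, 0.146]
ee_rot: [-3.141, 0.0, 1.651]
contact_force: [0.3, -0.2, -0.1]
gripper_width: 0.0115
```

```bash
python3 - <<'E'
from h import *
c=grab('wrist'); print(np.round(status.read_state()['qpos'],2)); go(.474,.2275,.014,.08+np.pi/2)
E
```

```text
[ 0.22  0.51 -1.    1.94  0.51  0.97  0.63]
tcp [0.4715 0.2236 0.1458] [-3.141e+00  1.000e-03  1.648e+00] row [-0.001  0.001 -0.003] [0.0039 0.0029 0.1317]
```

View pics/wrist.png

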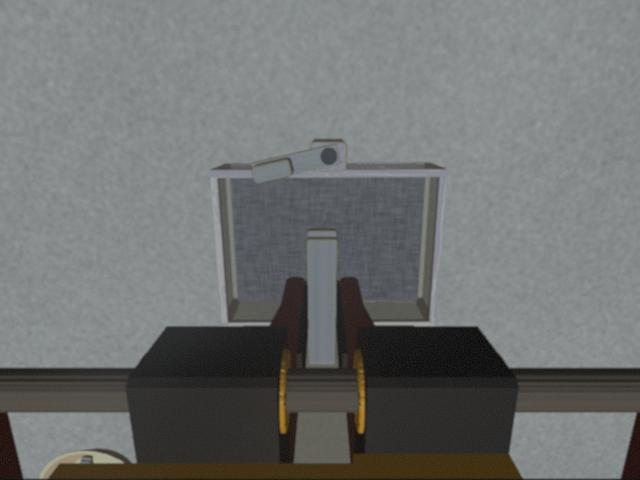

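The clip is held firmly, with its nose at (322,232), centred over the box. The pivot is at (329,155), and the bar runs left to (255,172), slightly over the rim, so it may need turning forward before the lid shuts.

play_rows:
  steps:
    - [0, 0, 0, 0.003, 0.003, 0.03, 0.0]
    - [0, 0, 0, 0.003, 0.003, 0.06, 0.0]
    - [0, 0, 0, 0.003, 0.003, 0.09, 0.0]
    - [0, 0, 0, 0.003, 0.003, 0.115, 0.0]
    - [0, 0, 0, 0.003, 0.003, 0.127, 0.0]

```text
t: 6.85
tcp_pos: [0.474, 0.2243, 0.017]
ee_rot: [-3.139, 0.003, 1.645]
contact_force: [-0.1, -0.6, -0.6]
gripper_width: 0.0119
```

play_rows:
  steps:
    - [0, 0, 0, 0, 0, 0.004, 0.0]
    - [0, 0, 0, 0, 0, 0.005, 0.0]
    - [0, 0, 0, 0, 0, 0.005, 0.0]
    - [0, 0, 0, 0, 0, 0.005, 0.014]
    - [0, 0, 0, 0, 0, 0.005, 0.02]

```text
t: 7.35
tcp_pos: [0.4752, 0.2279, 0.015]
ee_rot: [3.14, -0.0, 1.648]
contact_force: [-0.4, -0.6, 0.1]
gripper_width: 0.0185
```

play_rows:
  steps:
    - [0, 0, 0, 0, 0, 0, 0.03]
    - [0, 0, 0, 0, 0, 0, 0.03]
    - [0, 0, 0, 0, 0, 0, 0.03]
    - [0, 0, 0, 0, 0, -0.02, 0.03]
    - [0, 0, 0, 0, 0, -0.05, 0.03]

```text
t: 7.85
tcp_pos: [0.4734, 0.227, 0.0634]
ee_rot: [-3.138, 0.001, 1.649]
contact_force: [0.1, -0.0, 0.4]
gripper_width: 0.0299
```

play_rows:
  steps:
    - [0, 0, 0, 0, 0, -0.04, 0.03]
    - [0, 0, 0, 0, 0, -0.08, 0.03]
    - [0, 0, 0, 0, 0, -0.1, 0.03]
    - [0, 0, 0, 0, 0, -0.1, 0.03]

```text
t: 8.25
tcp_pos: [0.4761, 0.2288, 0.1671]
ee_rot: [3.136, -0.001, 1.648]
contact_force: [-0.9, -0.8, -0.3]
gripper_width: 0.0301
```

```bash
python3 - <<'E'
from h import *
c=grab('wrist'); W=cloud(c); g=lambda lo,hi:W[(W[...,2]>lo)&(W[...,2]<hi)&(abs(W[...,0]-.42)<.04)&(abs(W[...,1]-.2)<.07)]
b=g(.0525,.064); f=g(.068,.085)
print(len(b),cv2.minAreaRect(b[:,:2].astype(np.float32)),len(f),cv2.minAreaRect(f[:,:2].astype(np.float32)),np.median(f[:,2]),f.mean(0))
m=(W[...,2]>.009)&(W[...,2]<.03)&(abs(W[...,0]-.474)<.045)&(abs(W[...,1]-.2275)<.04)
p=W[m]; print('clip',len(p),p.mean(0) if len(p) else 0)
r=g(.04,.049); print('rim',np.nanmin(r,0),np.nanmax(r,0))
go(.474,.2275,.15,.08+np.pi/2)
E
```

```text
952 ((0.42050981521606445, 0.20733673870563507), (0.013957824558019638, 0.05496060475707054), 14.828886032104492) 622 ((0.4255818724632263, 0.19382329285144806), (0.009973765350878239, 0.022196410223841667), 17.102331161499023) 0.07612749003365285 [0.42525317 0.19425629 0.075956  ]
clip 1169 [0.47197055 0.22790632 0.0166307 ]
rim [0.40711672 0.15062868 0.04001403] [0.45996621 0.26990012 0.04899001]
tcp [0.4753 0.2279 0.1652] [ 3.139 -0.     1.648] row [ 0.003 -0.    -0.003] [-0.0003 -0.0014  0.0152]
```

View pics/wrist.png

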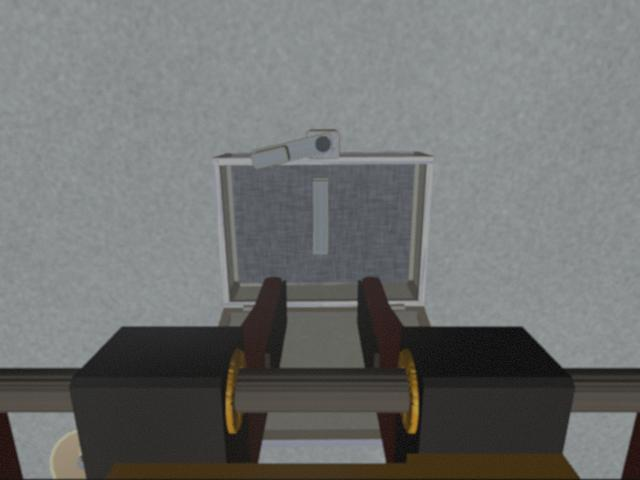

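The clip lies free inside the box at about (321,217); depth puts it at (0.472, 0.228). The turnbutton is at about 0.2 rad, so its tip would overhang the lid's edge. I'll push the fin forward with closed fingers first.

play_rows:
  steps:
    - [0, 0, 0, -0.018, -0.013, 0.01, 0.0]
    - [0, 0, 0, -0.036, -0.026, 0.02, 0.0]
    - [0, 0, 0, -0.036, -0.026, 0.055, 0.0]
    - [0, 0, 0, -0.036, -0.026, 0.09, 0.0]
    - [0, 0, 0, -0.036, -0.026, 0.101, 0.0]

```text
t: 8.8
tcp_pos: [0.4487, 0.1879, 0.0593]
ee_rot: [-3.135, 0.002, 1.649]
contact_force: [0.3, -0.0, -0.5]
gripper_width: 0.0002
```

play_rows:
  steps:
    - [0, 0, 0, 0, 0, 0, 0.0]
    - [0, 0, 0, 0, 0, 0, 0.0]
    - [0, 0, 0, 0, -0.006, 0, 0.0]
    - [0, 0, 0, 0, -0.01, 0, 0.0]
    - [0, 0, 0, 0, -0.013, 0, 0.0]

```text
t: 9.3
tcp_pos: [0.4387, 0.1887, 0.064]
ee_rot: [3.14, 0.0, 1.648]
contact_force: [1.1, -0.2, -0.4]
gripper_width: 0.0004
```

play_rows:
  steps:
    - [0, 0, 0, 0, -0.003, 0, 0.0]
    - [0, 0, 0, 0, -0.006, 0, 0.0]
    - [0, 0, 0, 0, -0.009, 0, 0.0]
    - [0, 0, 0, 0, -0.012, 0, 0.0]
    - [0, 0, 0, 0, -0.012, 0, 0.0]

```text
t: 9.8
tcp_pos: [0.426, 0.1879, 0.0632]
ee_rot: [-3.141, 0.0, 1.649]
contact_force: [0.1, 1.1, -0.1]
gripper_width: 0.0003
```

play_rows:
  steps:
    - [0, 0, 0, 0, 0.01, 0, 0.0]
    - [0, 0, 0, 0, 0.02, -0.02, 0.0]
    - [0, 0, 0, 0, 0.03, -0.06, 0.0]
    - [0, 0, 0, 0, 0.03, -0.11, 0.0]
    - [0, 0, 0, 0, 0.03, -0.13, 0.0]

```text
t: 10.3
tcp_pos: [0.4585, 0.1918, 0.1971]
ee_rot: [3.137, -0.003, 1.648]
contact_force: [0.2, 0.9, -0.4]
gripper_width: 0.0007
```

```bash
python3 - <<'E'
from h import *
c=grab('wrist'); W=cloud(c); g=lambda lo,hi:W[(W[...,2]>lo)&(W[...,2]<hi)&(abs(W[...,0]-.42)<.04)&(abs(W[...,1]-.2)<.07)]
f=g(.068,.085)
print(len(f),cv2.minAreaRect(f[:,:2].astype(np.float32)),f.mean(0))
print(np.round(status.read_state()['qpos'],2)); go(.62,.2,.25,.08+np.pi/2)
S=cloud(grab('scene'))
for u,v in[(430,243),(485,268),(545,291)]: print(S[v,u])
E
```

```text
491 ((0.4074825346469879, 0.19347107410430908), (0.02189970575273037, 0.0100141242146492), 75.6447982788086) [0.40723809 0.19335599 0.07594031]
[ 0.36  0.4  -1.08  1.95  0.41  1.03  0.75]
tcp [0.4593 0.1921 0.1985] [ 3.135e+00 -3.000e-03  1.648e+00] row [ 0.007 -0.003 -0.003] [-0.0045  0.1612 -0.0505]
[0.57252617 0.165081   0.14996524]
[0.56537074 0.2401089  0.14422818]
[0.55333236 0.31117716 0.14049227]
```

play_rows:
  steps:
    - [0, 0, 0, 0.01, 0.03, -0.03, 0.0]
    - [0, 0, 0, 0.02, 0.07, -0.03, 0.0]
    - [0, 0, 0, 0.034, 0.11, -0.03, 0.0]
    - [0, 0, 0, 0.034, 0.141, -0.03, 0.0]
    - [0, 0, 0, 0.034, 0.141, -0.03, 0.0]

```text
t: 10.9
tcp_pos: [0.5975, 0.2343, 0.2204]
ee_rot: [-3.139, -0.0, 1.645]
contact_force: [0.9, 0.5, -0.4]
gripper_width: 0.0005
```

play_rows:
  steps:
    - [0, 0, 0, 0, 0, 0.03, 0.0]
    - [0, 0, 0, 0, 0, 0.06, 0.0]
    - [0, 0, 0, 0, 0, 0.09, 0.0]
    - [0, 0, 0, 0, 0, 0.1035, 0.0]
    - [0, 0, 0, 0, 0, 0.1035, 0.0]

```text
t: 11.4
tcp_pos: [0.5926, 0.2339, 0.1171]
ee_rot: [-3.137, 0.002, 1.649]
contact_force: [0.3, 0.0, 0.6]
gripper_width: 0.0002
```

play_rows:
  steps:
    - [0, 0, 0, 0, -0.015, 0, 0.0]
    - [0, 0, 0, 0, -0.03, 0, 0.0]
    - [0, 0, 0, 0, -0.038, 0, 0.0]
    - [0, 0, 0, 0, -0.045, 0, 0.0]
    - [0, 0, 0, 0, -0.053, 0, 0.0]

```text
t: 11.9
tcp_pos: [0.5423, 0.2313, 0.1207]
ee_rot: [3.139, -0.001, 1.648]
contact_force: [1.9, 0.3, 2.0]
gripper_width: 0.0003
```

```bash
python3 - <<'E'
from h import *
go(.5438,.233,.125,.08+np.pi/2)
c=grab('scene'); cv2.imwrite('pics/lid1.png',c['image'][150:400,320:620])
E
```

```text
tcp [0.5423 0.2313 0.1207] [ 3.139e+00 -1.000e-03  1.648e+00] row [ 0.002 -0.001 -0.003] [ 0.0016  0.0016 -0.0043]
```

View pics/lid1.png

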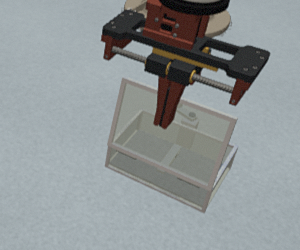

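The picture shows the closed fingers behind the lid at (160,120), with the lid now just past upright and moving forward. Next I follow the arc down.

play_rows:
  steps:
    - [0, 0, 0, 0, -0.012, -0.004, 0.0]
    - [0, 0, 0, 0, -0.023, -0.004, 0.0]
    - [0, 0, 0, 0, -0.031, -0.001, 0.0]
    - [0, 0, 0, 0, -0.039, 0.003, 0.0]
    - [0, 0, 0, 0, -0.046, 0.007, 0.0]

```text
t: 12.45
tcp_pos: [0.4948, 0.2271, 0.1122]
ee_rot: [-3.141, 0.0, 1.649]
contact_force: [2.6, -0.2, -0.6]
gripper_width: 0.0006
```

play_rows:
  steps:
    - [0, 0, 0, 0, -0.006, 0.006, 0.0]
    - [0, 0, 0, 0, -0.012, 0.012, 0.0]
    - [0, 0, 0, 0, -0.018, 0.018, 0.0]
    - [0, 0, 0, 0, -0.023, 0.025, 0.0]
    - [0, 0, 0, 0, -0.027, 0.033, 0.0]

```text
t: 12.95
tcp_pos: [0.4684, 0.2252, 0.0791]
ee_rot: [-3.142, 0.0, 1.648]
contact_force: [1.7, 0.2, 0.3]
gripper_width: 0.0005
```

play_rows:
  steps:
    - [0, 0, 0, 0, -0.004, 0.007, 0.0]
    - [0, 0, 0, 0, -0.006, 0.013, 0.0]
    - [0, 0, 0, 0, -0.008, 0.02, 0.0]
    - [0, 0, 0, 0, -0.009, 0.024, 0.0]
    - [0, 0, 0, 0, -0.009, 0.028, 0.0]

```text
t: 13.45
tcp_pos: [0.4594, 0.2244, 0.0512]
ee_rot: [-3.141, 0.0, 1.648]
contact_force: [-0.5, -1.0, 1.0]
gripper_width: 0.0006
```

```bash
python3 - <<'E'
from h import *
s=status.read_state(); print(s['contact_force'],s['qpos'].round(2)); go(.462,.227,.05,.08+np.pi/2)
E
```

```text
[-0.53359037 -0.98698155  1.03152779] [ 0.12  0.62 -0.9   2.03  0.68  0.81  0.47]
tcp [0.4594 0.2244 0.0512] [-3.141  0.     1.648] row [-0.001  0.    -0.002] [0.0023 0.0028 0.0012]
```

play_rows:
  steps:
    - [0, 0, 0, 0, 0, 0.001, 0.0]
    - [0, 0, 0, 0, 0, 0.002, 0.0]
    - [0, 0, 0, 0, 0, 0.003, 0.0]
    - [0, 0, 0, 0, 0, 0.003, 0.0]
    - [0, 0, 0, 0, 0, 0.003, 0.0]

```text
t: 13.95
tcp_pos: [0.4594, 0.2244, 0.0501]
ee_rot: [-3.142, 0.002, 1.648]
contact_force: [-6.0, -5.0, 19.4]
gripper_width: 0.0007
```

play_rows:
  steps:
    - [0, 0, 0, 0, 0, -0.02, 0.0]
    - [0, 0, 0, 0, 0, -0.06, 0.0]
    - [0, 0, 0, 0, 0, -0.1, 0.0]
    - [0, 0, 0, 0, 0, -0.13, 0.0]
    - [0, 0, 0, 0, 0, -0.13, 0.0]

```text
t: 14.45
tcp_pos: [0.4618, 0.2262, 0.1826]
ee_rot: [3.135, -0.002, 1.648]
contact_force: [-0.5, -0.4, -0.4]
gripper_width: 0.0004
```

```bash
python3 - <<'E'
from h import *
c=grab('wrist'); W=cloud(c); g=lambda lo,hi:W[(W[...,2]>lo)&(W[...,2]<hi)&(abs(W[...,0]-.42)<.05)&(abs(W[...,1]-.2)<.07)]
f=g(.068,.085); print(len(f),cv2.minAreaRect(f[:,:2].astype(np.float32)),f.mean(0))
# lid rim height near front (box frame x=-.053) and sides
bx=(W[...,0]-.482)*.997+(W[...,1]-.228)*.08; by=-(W[...,0]-.482)*.08+(W[...,1]-.228)*.997
for lo,hi in[(-.055,-.045),(-.04,-.02),(-.02,0),(0,.02)]:
    q=W[(bx>lo)&(bx<hi)&(abs(abs(by)-.071)<.004)&(W[...,2]>.03)&(W[...,2]<.12)][:,2]; print(lo,len(q),np.round(np.percentile(q,[50,90]),4) if len(q) else '')
go(.4,.18,.16,.08)
E
```

```text
571 ((0.40750652551651, 0.19338901340961456), (0.02205672487616539, 0.010185394436120987), 75.57347869873047) [0.40720434 0.19372211 0.07591055]
-0.055 261 [0.0503 0.0514]
-0.04 492 [0.05   0.0512]
-0.02 467 [0.05   0.0511]
0 449 [0.05   0.0512]
tcp [0.4609 0.225  0.1804] [ 3.138e+00 -1.000e-03  1.648e+00] row [ 0.002 -0.004  1.568] [-0.0402 -0.0643  0.0201]
```

View pics/wrist.png

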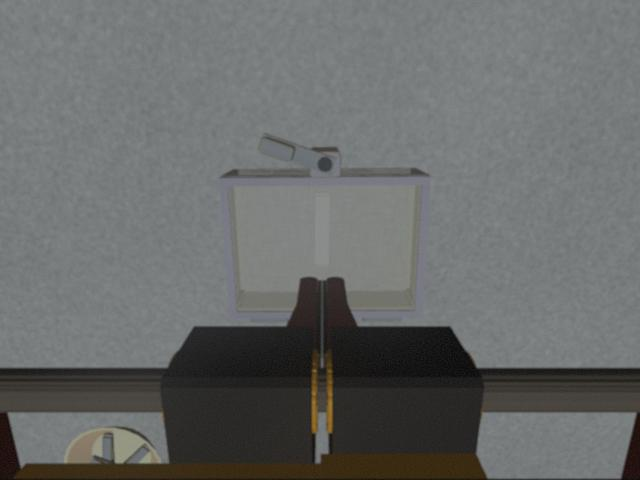

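The lid is flat at 50–51 mm over its whole length, so it is shut. The clip shows under it at (321,228). The fin is at (277,147), at about -0.33 rad. Next I turn the hand across the bar and straddle the fin.

play_rows:
  steps:
    - [0, 0, 0.14, -0.005, -0.011, 0.0, 0.03]
    - [0, 0, 0.28, -0.011, -0.022, 0.01, 0.03]
    - [0, 0, 0.42, -0.016, -0.033, 0.02, 0.03]
    - [0, 0, 0.56, -0.022, -0.044, 0.03, 0.03]
    - [0, 0, 0.7, -0.027, -0.056, 0.04, 0.03]

```text
t: 15.0
tcp_pos: [0.4049, 0.1921, 0.137]
ee_rot: [-3.14, 0.002, 0.942]
contact_force: [0.5, 0.0, 0.2]
gripper_width: 0.0297
```

play_rows:
  steps:
    - [0, 0, 0.14, 0, 0, 0, 0.03]
    - [0, 0, 0.28, 0, 0, 0, 0.03]
    - [0, 0, 0.42, 0, 0, 0, 0.03]
    - [0, 0, 0.56, 0, 0, 0, 0.03]
    - [0, 0, 0.7, 0, 0, 0, 0.03]

```text
t: 15.5
tcp_pos: [0.4051, 0.1925, 0.1373]
ee_rot: [3.141, 0.003, 0.243]
contact_force: [0.2, 0.1, 0.4]
gripper_width: 0.03
```

play_rows:
  steps:
    - [0, 0, 0.14, 0, 0, 0, 0.03]
    - [0, 0, 0.28, 0, 0, 0, 0.03]
    - [0, 0, 0.42, 0, 0, 0, 0.03]
    - [0, 0, 0.5, 0, 0, 0, 0.03]
    - [0, 0, 0.5, 0, 0, 0, 0.03]

```text
t: 16.0
tcp_pos: [0.4052, 0.1926, 0.1375]
ee_rot: [3.14, 0.002, -0.252]
contact_force: [0.5, 0.6, 0.3]
gripper_width: 0.03
```

```bash
python3 - <<'E'
from h import *
c=grab('wrist'); W=cloud(c); f=W[(W[...,2]>.068)&(W[...,2]<.085)&(abs(W[...,0]-.42)<.05)&(abs(W[...,1]-.2)<.07)]
print(len(f),len(f) and (cv2.minAreaRect(f[:,:2].astype(np.float32)),f.mean(0)))
print(np.round(status.read_state()['qpos'],2)); go(.4073,.1935,.063,-.25)
E
```

```text
676 (((0.407779335975647, 0.1941344141960144), (0.02151373401284218, 0.009771432727575302), 75.57875061035156), array([0.40787772, 0.19507656, 0.07583701]))
[-0.01  0.29 -0.66  2.12  0.24  0.81 -1.06]
tcp [0.4053 0.1927 0.1377] [ 3.14e+00  1.00e-03 -2.50e-01] row [0.002 0.001 0.   ] [ 0.0018 -0.0014  0.0747]
```

View pics/wrist.png

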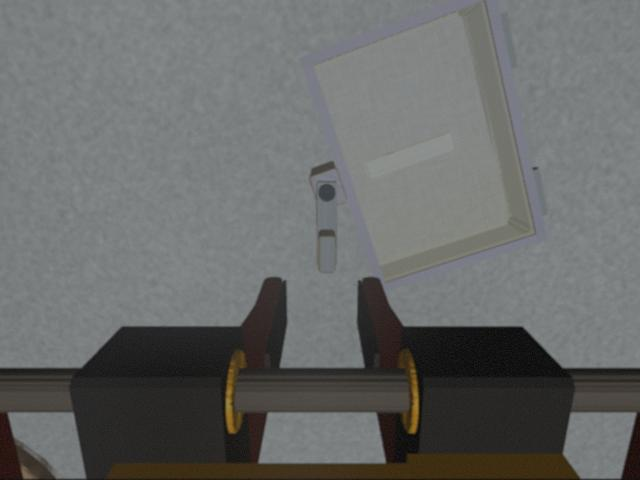

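The view shows the fin at (327,250), in line between the open jaws, and the pivot at (327,192). I'm descending over the fin, narrowing the jaws and turning about the pivot.

play_rows:
  steps:
    - [0, 0, 0, 0.002, -0.001, 0.02, 0.03]
    - [0, 0, 0, 0.002, -0.001, 0.045, 0.03]
    - [0, 0, 0, 0.002, -0.001, 0.065, 0.03]
    - [0, 0, 0, 0.002, -0.001, 0.0745, 0.03]
    - [0, 0, 0, 0.002, -0.001, 0.0745, 0.03]

```text
t: 16.55
tcp_pos: [0.4071, 0.1932, 0.0629]
ee_rot: [3.14, 0.003, -0.25]
contact_force: [-0.6, -0.6, 0.7]
gripper_width: 0.0299
```

play_rows:
  steps:
    - [0, 0, 0, 0, 0, 0, 0.014]
    - [0, 0, 0, 0, 0, 0, 0.014]
    - [0, 0, 0, 0, 0, 0, 0.014]
  grip_force: 5

```text
t: 16.85
tcp_pos: [0.4088, 0.1939, 0.065]
ee_rot: [-3.141, -0.001, -0.252]
contact_force: [0.6, 0.3, 0.6]
gripper_width: 0.0146
```

play_rows:
  steps:
    - [0, 0, -0.14, 0.0046, -0.0003, 0, 0.014]
    - [0, 0, -0.28, 0.0091, -0.0013, 0, 0.014]
    - [0, 0, -0.42, 0.0135, -0.0029, 0, 0.014]
    - [0, 0, -0.56, 0.0175, -0.005, 0, 0.014]
    - [0, 0, -0.7, 0.0213, -0.0078, 0, 0.014]

```text
t: 17.35
tcp_pos: [0.4311, 0.1959, 0.0647]
ee_rot: [3.141, -0.001, 0.454]
contact_force: [-0.9, -0.1, 0.2]
gripper_width: 0.0141
```

```bash
python3 - <<'E'
from h import *
s=status.read_state(); print(s['contact_force'],s['gripper_width'])
a=-np.pi/2+.08-.33+.7; go(.416+.033*np.cos(a),.2255+.033*np.sin(a),.063,a+np.pi/2)
E
```

```text
[-0.94993218 -0.10463358  0.24756151] 0.014146177267844274
tcp [0.4311 0.1959 0.0647] [ 3.141e+00 -1.000e-03  4.540e-01] row [ 0.    -0.001  0.004] [-0.0008 -0.0002  0.0017]
```

play_rows:
  steps:
    - [0, 0, -0.14, 0.0046, -0.0003, 0, 0.014]
    - [0, 0, -0.28, 0.0091, -0.0013, 0, 0.014]
    - [0, 0, -0.42, 0.0135, -0.0029, 0, 0.014]
    - [0, 0, -0.56, 0.0175, -0.005, 0, 0.014]
    - [0, 0, -0.7, 0.0213, -0.0078, 0, 0.014]

```text
t: 17.85
tcp_pos: [0.4469, 0.2119, 0.0646]
ee_rot: [3.141, 0.0, 1.154]
contact_force: [-0.8, 0.0, 0.4]
gripper_width: 0.014
```

play_rows:
  steps:
    - [0, 0, -0.14, 0.0046, -0.0003, 0, 0.014]
    - [0, 0, -0.28, 0.0091, -0.0013, 0, 0.014]
    - [0, 0, -0.42, 0.0135, -0.0029, 0, 0.014]
    - [0, 0, -0.53, 0.0167, -0.0045, 0, 0.014]
    - [0, 0, -0.53, 0.0167, -0.0045, 0, 0.014]

```text
t: 18.35
tcp_pos: [0.4497, 0.2295, 0.0645]
ee_rot: [3.141, -0.0, 1.679]
contact_force: [-0.4, -0.1, -0.0]
gripper_width: 0.0143
```

play_rows:
  steps:
    - [0, 0, 0, 0, 0, 0, 0.014]
    - [0, 0, 0, 0, 0, 0, 0.03]
    - [0, 0, 0, 0, 0, 0, 0.03]
    - [0, 0, 0, 0, 0, 0, 0.03]
    - [0, 0, 0, 0, 0, -0.03, 0.03]

```text
t: 18.85
tcp_pos: [0.4476, 0.2277, 0.092]
ee_rot: [-3.136, 0.002, 1.678]
contact_force: [0.1, 0.1, -0.1]
gripper_width: 0.0297
```

play_rows:
  steps:
    - [0, 0, 0, 0, 0, -0.04, 0.03]
    - [0, 0, 0, 0, 0, -0.08, 0.03]
    - [0, 0, 0, 0, 0, -0.12, 0.03]
    - [0, 0, 0, 0, 0, -0.12, 0.03]
    - [0, 0, 0, 0, 0, -0.12, 0.03]

```text
t: 19.35
tcp_pos: [0.4498, 0.2292, 0.2147]
ee_rot: [3.14, 0.0, 1.677]
contact_force: [-0.3, 0.3, -0.1]
gripper_width: 0.03
```

```bash
python3 - <<'E'
from h import *
c=grab('wrist'); W=cloud(c); f=W[(W[...,2]>.068)&(W[...,2]<.085)&(abs(W[...,0]-.44)<.05)&(abs(W[...,1]-.22)<.06)]
r=cv2.minAreaRect(f[:,:2].astype(np.float32)); print(len(f),r,f.mean(0))
print('angle to pivot-fin', np.arctan2(r[0][1]-.2255,r[0][0]-.416)-.08+np.pi/2)
bx=(W[...,0]-.482)*.997+(W[...,1]-.228)*.08; by=-(W[...,0]-.482)*.08+(W[...,1]-.228)*.997
q=W[(bx>-.055)&(bx<-.02)&(abs(abs(by)-.071)<.004)&(W[...,2]>.03)&(W[...,2]<.12)][:,2]; print('lid z',np.percentile(q,[10,50,90]))
s=status.read_state(); print(s['t'],s['tcp_pos'],s['contact_force'])
E
```

```text
392 ((0.448220431804657, 0.22789457440376282), (0.021505603566765785, 0.009844092652201653), 6.126147747039795) [0.44771513 0.22811344 0.07590902]
angle to pivot-fin 1.5649784596488787
lid z [0.04890527 0.05010408 0.05117053]
19.4 [0.4491864  0.22869864 0.21358364] [-0.73678788  0.32552055  0.77483779]
```

View pics/wrist.png

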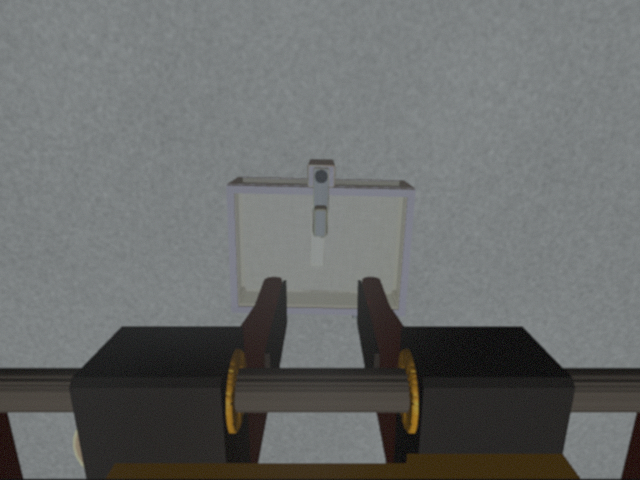

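The bar points straight back over the shut lid (pivot (321,177), fin (320,222), about 1.57 rad). The clip shows inside under the lid at (318,250), and the hand is clear.

```bash
python3 -c "
from cell import workorder; print(workorder.job_done())"
```

```text
the job is handed in; nothing more can be done
None
```

The job is handed in, and my last checks showed everything in place; the hand-in itself reports no verdict.

- **Clip:** I set it down inside the box, releasing it about 2 mm above the pad. The last picture shows it still inside under the lid.
- **Lid:** I pushed it shut from behind and pressed it down with about 19 N. Its edging measured 50–51 mm high along both sides, so it is fully shut.
- **Turnbutton:** It started at about 0.2 rad, with its tip over the rim where the lid would have hit it. I first pushed it forward to about -0.33 rad, then turned it back after the lid was shut. It now measures 1.56 rad from the pivot-to-fin line and about 1.60 rad from the fin's own edges.
- **Time and clearance:** The run took about 19.4 s. The hand ended at about z = 0.21 m, touching nothing.
- **Not measured:** I never touched the case, dish or shoehorn, but I did not re-measure their positions at the end.

No check failed or disagreed by more than a few millimetres.

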